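# Feel out the weak spring clamps and clamp the glued trim with the firm ones

## Robot

A 6-joint arm with a two-finger parallel gripper is mounted at the origin on the work surface. World frame = base frame: x ahead of the robot, y to its left, z up, the work surface at z = 0. Lengths are in m, angles in rad, forces in N, time in s.
With the tool pointing down it reaches from about 0.275 to 0.725 m from the base axis. Payload 5.6 kg.
Tool frame: the origin (TCP) lies between the finger pads; the fingertips stand ahead of it and the grasp point (between the pads) is the TCP (env.tip_reach is the x of the fingertips in the tool frame, in m); x points along the fingers, y is the direction in which the jaws open and shut, and the axes are right-handed (so a half turn about x gives the same grasp; the last joint's range is limited). The gripper opens to 85 mm and grips with 20 to 120 N. Pads are 22 mm wide; open, the fingers measure 114 mm over their backs; the gripper's body (76 mm by 85 mm) begins 54 mm behind the grasp point. The pads swing forward as they close: fully open they stand 13 mm farther back than shut.
Start: joints at [1.416, 0.255, 0.108, 0, -1.424, -0.285], TCP at [0.234, 0.498, 0.25] pointing down, gripper open.
Joint ranges: [-2.95, 2.95], [-1.21, 1.97], [-1.09, 1.5], [-2.87, 1.71], [-2.94, -0.07], [-3.05, 3.05]. Speed limits (rad/s): [2.57, 2.57, 3.14, 3.14, 3.14, 3.14].

## Interface

Orientations are given as a unit quaternion [w, x, y, z].
In Python, from rig import env gives the robot as it stands.
- The arm moves only by the tool drive_tool, never from a script. Its argument "commands" is a list that holds one entry, the list of rows, each a list of 5 numbers: the shift along the tool's x, y, z in mm, then the turn about the tool's x in degrees, then the gripper command: -1 is shut, 1 is fully open, values between are in proportion. A call has 1 to 20 rows; each row is the pose to reach, as a shift and turn from the pose commanded when the call began, along the tool's axes at that moment; what a row does not reach only later rows make up. A row lasts 1/10 s, in which the tool goes at most 50 mm and 8.59 degrees, less where a joint would pass 70% of its speed; a pose out of reach is approached as far as the arm can. A call with a gripper value outside its range is refused whole. The fingers move at their own pace and stop on an object; "squeeze" is the grip in N (left out, the last holds). Time passes only in rows, so rows that repeat a pose let the fingers close. It gives the time, the measured TCP pose, the force and the opening at its end, in the units of the state.
- env.get_obs(): the state, without advancing time (a new reading comes with each control period).
- env.read_camera(name): name is "scene" or "top"; returns a dict with "image" (480x640x3 uint8, red, green, blue), "K" (3x3 intrinsics, pixels), "k1" (the pictures are not rectified: a ray, as slopes to the right and down, at radius r is drawn at 1 + k1 r^2 times it, then the intrinsics apply), "R" (3x3) and "t" (3): a world point X has camera coordinates R X + t. Camera axes: x right, y down, z forward; pixel columns grow to the right and rows downward; lengths in m; the calibration is good to about 2 mm. A picture is of the moment at which its call begins. There is no depth.
- env.job_done(): hands the job in, once; it reports no verdict.
The state is a dict: "t": time; "joint_pos": joint angles; "qvel": joint speeds; "joint_efforts": joint torques, N m; "eef_pos": TCP position; "eef_rot": TCP orientation; "wrist_force": force on the tool from outside, world axes, zero at the start; "ft_torque": the same for the moment, N m; "opening": finger opening in m.
Only numpy, scipy, OpenCV 4.12 (cv2) and the standard library are available. Lean on these libraries where they do the work, as an engineer would, in place of code of your own. Each camera call takes 0.05 s, during which the arm holds its last target.

## Task

The trim on the orange carrier has just been glued and needs two good spring clamps while it sets. Squeeze each clamp on the parking rail to feel its spring: clamp a firm one upright over the strip at each green mark, pushed well down, and put the weak ones in the red reject bin. Leave the screwdriver, the parts tray and the tape where they are.

Things in the scene. Friction and masses are not known exactly. Their poses are not given: they have to be found in the camera images.
- clamp_p_mid (a point): one of 4 spring clamps that look alike (black levers, yellow grips on top, grey rubber jaws below, steel coil), 119 mm tall, about 65 g. Works like a clothes-peg: squeezing the grips together along x opens the jaws. The point is its middle: on the centre line, 58 mm above the jaw tips, 3 mm above the pivot. z points from jaws to grips, y along the pivot pin. Sizes: see clamp_q, r, s; all are alike
- clamp_q_mid (a point): clamp like clamp_p. Grips: 29 to 61 mm above the point, 26 mm wide (y); while clamped on a 6 mm bar they measure 57 mm over their outer faces at mid height (45 mm above the point), and the jaws 28 mm. Squeezed to 38 mm, the jaw tips stand about 27 mm apart (14 mm apart 34 mm above the tips); a stop ends the squeeze at about 32 mm. Off the bar the jaws snap shut. Jaws 24 mm wide (y), pads 30 mm tall
- clamp_r_mid (a point): clamp like clamp_p. Spring, felt as the force on each grip at mid height: a firm clamp pushes back with about 12 N as it starts to move (57 mm over the grips), 15 N at 51 mm, 18 N at 46 mm, 21 N at 38 mm; a weak one with about 5, 6.5, 7 and 9 N. The grips rise about 4 mm as they are squeezed. Jaw contact on the strip adds up to about 26 N for a firm and 11 N for a weak clamp
- clamp_s_mid (a point): clamp like clamp_p. Two of the four are firm and two weak. Nothing but the squeeze tells them apart, and each may stand in any of the four places on the rail
- rail_mid (a point): middle of the top edge of the parking rail: a fixed aluminium bar on edge, 6 mm thick (x), 310 mm long (y), 34 mm tall, on a grey foot 64 mm wide whose top is 34 mm below this point (12 mm above the table). The four clamps start clamped upright on it, jaw tips on the foot, 75 mm apart along y
- carrier: fixed orange carrier 110 x 340 mm (x, y), origin under its centre at table level. A profile with glued white trim stands in it on edge along y: 6 mm thick, 262 mm long, centred, from 30 to 64 mm above the table, with a flat grey bed 22 mm wide on each side, 30 mm above the table. Orange end cheeks (50 x 22 mm), 140 mm from the centre along y, rise to 68 mm
- mark_a (a point): green mark (26 mm long) on the strip and bed of the carrier: the point is on the strip's top edge, 64 mm above the table, 70 mm from the carrier's centre on the -y side. y along the strip, x across it, z up. A clamp standing fully down on the bed has its middle point 24 mm above this point
- mark_b (a point): the other green mark, 70 mm from the carrier's centre on the +y side; otherwise as mark_a
- reject: fixed open red reject bin, 170 x 210 mm (x, y) outside, 62 mm tall, walls and floor 5 mm; origin under its centre at table level
- driver_mid (a point): black electric screwdriver lying on its side along its x, about 215 mm long (from -62 to +150 mm in x) and 40 mm thick; centre of its body. A bystander
- tray_mid (a point): blue parts tray with white mouldings and screws, 110 x 170 x 45 mm (x, y, z); its middle, 22 mm up. A bystander
- tape_mid (a point): roll of amber tape lying flat, 76 mm across, 25 mm tall; its middle. A bystander

How it is judged:
At the end, for the whole second after the job is handed in: At each green mark a firm clamp grips the strip (contact over 18 N), upright within 0.2 rad, middle within 12 mm of the mark along the strip and 8 mm across, jaw tips at most 16 mm above the bed. The weak clamps are in the red bin, middles under 90 mm up. All at rest (((x of clamp_p_mid in the frame of mark_a between -0.008 and 0.008 m and y of clamp_p_mid in the frame of mark_a between -0.012 and 0.012 m and z of clamp_p_mid in the frame of mark_a between 0.014 and 0.04 m and angle between clamp_p_mid's own z axis and vertical below 0.2 rad and contact force between clamp_p and carrier above 18 N) or (x of clamp_p_mid in the frame of mark_b between -0.008 and 0.008 m and y of clamp_p_mid in the frame of mark_b between -0.012 and 0.012 m and z of clamp_p_mid in the frame of mark_b between 0.014 and 0.04 m and angle between clamp_p_mid's own z axis and vertical below 0.2 rad and contact force between clamp_p and carrier above 18 N) or (x of clamp_p_mid in the frame of reject between -0.078 and 0.078 m and y of clamp_p_mid in the frame of reject between -0.098 and 0.098 m and z of clamp_p_mid in the frame of reject below 0.09 m)) and ((x of clamp_q_mid in the frame of mark_a between -0.008 and 0.008 m and y of clamp_q_mid in the frame of mark_a between -0.012 and 0.012 m and z of clamp_q_mid in the frame of mark_a between 0.014 and 0.04 m and angle between clamp_q_mid's own z axis and vertical below 0.2 rad and contact force between clamp_q and carrier above 18 N) or (x of clamp_q_mid in the frame of mark_b between -0.008 and 0.008 m and y of clamp_q_mid in the frame of mark_b between -0.012 and 0.012 m and z of clamp_q_mid in the frame of mark_b between 0.014 and 0.04 m and angle between clamp_q_mid's own z axis and vertical below 0.2 rad and contact force between clamp_q and carrier above 18 N) or (x of clamp_q_mid in the frame of reject between -0.078 and 0.078 m and y of clamp_q_mid in the frame of reject between -0.098 and 0.098 m and z of clamp_q_mid in the frame of reject below 0.09 m)) and ((x of clamp_r_mid in the frame of mark_a between -0.008 and 0.008 m and y of clamp_r_mid in the frame of mark_a between -0.012 and 0.012 m and z of clamp_r_mid in the frame of mark_a between 0.014 and 0.04 m and angle between clamp_r_mid's own z axis and vertical below 0.2 rad and contact force between clamp_r and carrier above 18 N) or (x of clamp_r_mid in the frame of mark_b between -0.008 and 0.008 m and y of clamp_r_mid in the frame of mark_b between -0.012 and 0.012 m and z of clamp_r_mid in the frame of mark_b between 0.014 and 0.04 m and angle between clamp_r_mid's own z axis and vertical below 0.2 rad and contact force between clamp_r and carrier above 18 N) or (x of clamp_r_mid in the frame of reject between -0.078 and 0.078 m and y of clamp_r_mid in the frame of reject between -0.098 and 0.098 m and z of clamp_r_mid in the frame of reject below 0.09 m)) and ((x of clamp_s_mid in the frame of mark_a between -0.008 and 0.008 m and y of clamp_s_mid in the frame of mark_a between -0.012 and 0.012 m and z of clamp_s_mid in the frame of mark_a between 0.014 and 0.04 m and angle between clamp_s_mid's own z axis and vertical below 0.2 rad and contact force between clamp_s and carrier above 18 N) or (x of clamp_s_mid in the frame of mark_b between -0.008 and 0.008 m and y of clamp_s_mid in the frame of mark_b between -0.012 and 0.012 m and z of clamp_s_mid in the frame of mark_b between 0.014 and 0.04 m and angle between clamp_s_mid's own z axis and vertical below 0.2 rad and contact force between clamp_s and carrier above 18 N) or (x of clamp_s_mid in the frame of reject between -0.078 and 0.078 m and y of clamp_s_mid in the frame of reject between -0.098 and 0.098 m and z of clamp_s_mid in the frame of reject below 0.09 m)) and ((x of clamp_p_mid in the frame of mark_a between -0.008 and 0.008 m and y of clamp_p_mid in the frame of mark_a between -0.012 and 0.012 m and z of clamp_p_mid in the frame of mark_a between 0.014 and 0.04 m and angle between clamp_p_mid's own z axis and vertical below 0.2 rad and contact force between clamp_p and carrier above 18 N) or (x of clamp_q_mid in the frame of mark_a between -0.008 and 0.008 m and y of clamp_q_mid in the frame of mark_a between -0.012 and 0.012 m and z of clamp_q_mid in the frame of mark_a between 0.014 and 0.04 m and angle between clamp_q_mid's own z axis and vertical below 0.2 rad and contact force between clamp_q and carrier above 18 N) or (x of clamp_r_mid in the frame of mark_a between -0.008 and 0.008 m and y of clamp_r_mid in the frame of mark_a between -0.012 and 0.012 m and z of clamp_r_mid in the frame of mark_a between 0.014 and 0.04 m and angle between clamp_r_mid's own z axis and vertical below 0.2 rad and contact force between clamp_r and carrier above 18 N) or (x of clamp_s_mid in the frame of mark_a between -0.008 and 0.008 m and y of clamp_s_mid in the frame of mark_a between -0.012 and 0.012 m and z of clamp_s_mid in the frame of mark_a between 0.014 and 0.04 m and angle between clamp_s_mid's own z axis and vertical below 0.2 rad and contact force between clamp_s and carrier above 18 N)) and ((x of clamp_p_mid in the frame of mark_b between -0.008 and 0.008 m and y of clamp_p_mid in the frame of mark_b between -0.012 and 0.012 m and z of clamp_p_mid in the frame of mark_b between 0.014 and 0.04 m and angle between clamp_p_mid's own z axis and vertical below 0.2 rad and contact force between clamp_p and carrier above 18 N) or (x of clamp_q_mid in the frame of mark_b between -0.008 and 0.008 m and y of clamp_q_mid in the frame of mark_b between -0.012 and 0.012 m and z of clamp_q_mid in the frame of mark_b between 0.014 and 0.04 m and angle between clamp_q_mid's own z axis and vertical below 0.2 rad and contact force between clamp_q and carrier above 18 N) or (x of clamp_r_mid in the frame of mark_b between -0.008 and 0.008 m and y of clamp_r_mid in the frame of mark_b between -0.012 and 0.012 m and z of clamp_r_mid in the frame of mark_b between 0.014 and 0.04 m and angle between clamp_r_mid's own z axis and vertical below 0.2 rad and contact force between clamp_r and carrier above 18 N) or (x of clamp_s_mid in the frame of mark_b between -0.008 and 0.008 m and y of clamp_s_mid in the frame of mark_b between -0.012 and 0.012 m and z of clamp_s_mid in the frame of mark_b between 0.014 and 0.04 m and angle between clamp_s_mid's own z axis and vertical below 0.2 rad and contact force between clamp_s and carrier above 18 N)) and linear speed of each of clamp_p, clamp_q, clamp_r, clamp_s below 0.03 m/s); the robot touches nothing.
It fails at once if the screwdriver is pushed away by more than 20 mm (distance of driver_mid from where it was at the start of the episode above 0.02 m).
It fails at once if the parts tray is pushed away by more than 20 mm (distance of tray_mid from where it was at the start of the episode above 0.02 m).
It fails at once if the tape roll is pushed away by more than 20 mm (distance of tape_mid from where it was at the start of the episode above 0.02 m).
It also fails if it takes over 72 s, if anything falls off the work surface, if the arm or the gripper's body presses on something with over 40 N, if the wrist force passes 120 N, or if a joint passes its speed limit or range.

## Working session

There is one attempt and no reset: what is moved stays moved. The work goes in short steps, Python scripts to look and compute and a tool call to move; the robot and the scene stay as the last step left them, time stands still between calls to the robot, and variables do not carry over. Pictures are saved under pics/ and viewed, and the job is handed in when it is done.

Besides the shell and the picture viewer there is one more tool, called as a command line: name --argument value ..., lists and objects as JSON in quotes. drive_tool: Moves the arm, as the interface text tells. Its arguments: {"type":"object","properties":{"commands":{"type":"array"},"squeeze":{"type":"number"}},"required":["commands"]}

```bash
mkdir -p pics; ls
python3 - <<'E'
from rig import env
import cv2,numpy as np,pickle
print(env.get_obs(), env.tip_reach)
d={}
for n in("scene","top"):
    c=env.read_camera(n); d[n]=c
    cv2.imwrite(f"pics/{n}0.png",c["image"][:,:,::-1]); print(n,c["K"],c["k1"],c["R"],c["t"])
pickle.dump(d,open("cam0.pkl","wb"))
E
```

```text
pics
{'t': 0.0, 'joint_pos': array([ 1.41560200e+00,  2.55770166e-01,  1.07001217e-01, -4.96872670e-04,
       -1.42388462e+00, -2.84618464e-01]), 'qvel': array([-0.00106693, -0.00097511, -0.00044229, -0.00068022,  0.00078345,
       -0.00089215]), 'joint_efforts': array([ 2.17034234e-03, -3.86636281e+01,  2.37944609e+01,  5.36532193e+00,
       -6.08409042e-03, -8.97701881e-06]), 'eef_pos': array([0.23390777, 0.49727741, 0.24937884]), 'eef_rot': array([ 0.15360574, -0.68994125,  0.15493873,  0.69020311]), 'wrist_force': array([0.46738594, 0.36779575, 0.94970126]), 'ft_torque': array([0.04212096, 0.01415622, 0.06175251]), 'opening': 0.08543101127800692} 0.019
scene [[519.7641239    0.         310.67276065]
 [  0.         519.7641239  239.90685777]
 [  0.           0.           1.        ]] -0.13855805360202628 [[-0.26326174  0.96472242 -0.00197826]
 [ 0.61013821  0.16491066 -0.77494247]
 [-0.74727814 -0.20521972 -0.63202868]] [ 0.14735015 -0.28845178  1.54795865]
top [[519.48884566   0.         330.66588062]
 [  0.         519.48884566 244.22391398]
 [  0.           0.           1.        ]] -0.005175880124194475 [[ 0.13208188 -0.99123407  0.00306504]
 [-0.96441722 -0.12922175 -0.23065377]
 [ 0.22902795  0.02750921 -0.97303106]] [-0.05142397  0.58994773  0.99670176]
```

View pics/scene0.png

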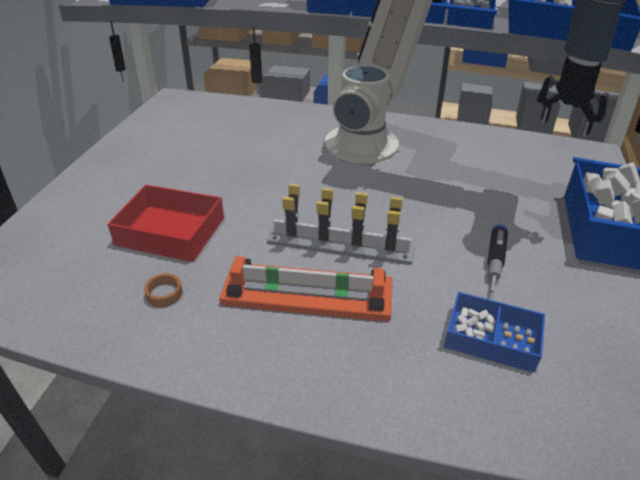

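View pics/top0.png

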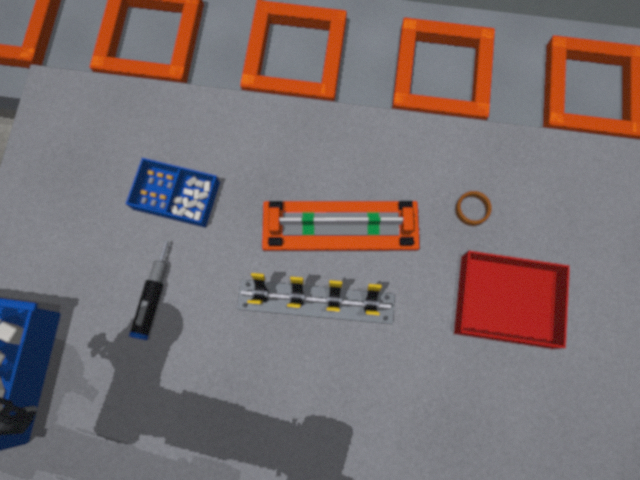

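```bash
cat > h.py <<'E'
import cv2,numpy as np
def rays(c,px):
    u=cv2.undistortPoints(np.array(px,float).reshape(-1,1,2),c["K"],np.array([c["k1"],0,0,0.])).reshape(-1,2)
    d=np.c_[u,np.ones(len(u))]@c["R"]; o=-c["R"].T@c["t"]; return o,d
def onz(c,px,z):
    o,d=rays(c,px); return o+d*((z-o[2])/d[:,2])[:,None]
def tri(c1,p1,c2,p2):
    out=[];
    for a,b in zip(p1,p2):
        o1,d1=rays(c1,[a]);o2,d2=rays(c2,[b]);A=np.c_[d1[0],-d2[0]]
        s=np.linalg.lstsq(A,o2-o1,rcond=None)[0]
        P=o1+s[0]*d1[0];Q=o2+s[1]*d2[0]; out.append(list((P+Q)/2)+[np.linalg.norm(P-Q)])
    return np.array(out)
def proj(c,X):
    X=np.atleast_2d(X); return cv2.projectPoints(X,cv2.Rodrigues(c["R"])[0],c["t"],c["K"],np.array([c["k1"],0,0,0.]))[0].reshape(-1,2)
def blobs(m,amin=8):
    n,l,s,ce=cv2.connectedComponentsWithStats(m.astype(np.uint8),connectivity=8)
    return [(ce[i],s[i]) for i in range(1,n) if s[i][4]>=amin],l
def hsv(c): return cv2.cvtColor(c["image"],cv2.COLOR_RGB2HSV)
def mask(c,lo,hi): return cv2.inRange(hsv(c),np.array(lo),np.array(hi))>0
E
python3 - <<'E'
import pickle;from h import *
d=pickle.load(open("cam0.pkl","rb"))
np.set_printoptions(precision=4,suppress=True)
for n in d:
    c=d[n]
    for nm,lo,hi in(("yel",(20,120,80),(35,255,255)),("green",(45,100,50),(90,255,255)),("red",(174,150,60),(180,255,255)),("red0",(0,180,60),(4,255,255)),("orange",(5,180,100),(13,255,255))):
        print(n,nm)
        for ce,s in blobs(mask(c,lo,hi),10)[0]: print("  ",ce.round(1),s)
c=d["top"]; im=c["image"][:,:,::-1]
cv2.imwrite("pics/topz.png",cv2.resize(im[190:340,230:430],None,fx=4,fy=4,interpolation=cv2.INTER_CUBIC))
im=d["scene"]["image"][:,:,::-1]
cv2.imwrite("pics/scz.png",cv2.resize(im[175:325,215:415],None,fx=4,fy=4,interpolation=cv2.INTER_CUBIC))
E
```

```text
scene yel
   [293.6 188.6] [290 185   9  10  39]
   [327.2 193.3] [323 189   9  11  69]
   [361.1 198. ] [356 194  11  10  82]
   [288.5 199. ] [283 197  11   5  35]
   [395.5 202.4] [391 198  10  10  80]
   [322.8 206.7] [317 201  12  13  91]
   [357.8 211.9] [353 206  11  13 123]
   [393.  216.6] [388 210  11  14 112]
scene green
   [271.4 269.1] [267 268  11   3  23]
   [342.  275.4] [337 274  11   4  29]
   [271.1 285.8] [265 282  13   8  80]
   [341.  292.1] [335 288  13   9  87]
scene red
scene red0
scene orange
top yel
   [308. 212.] [303 212  11   1  11]
   [373. 212.] [368 212  11   1  11]
   [257.5 275.8] [251 273  13   7  72]
   [296.4 279.6] [290 277  13   7  73]
   [335.2 283.3] [329 280  13   8  80]
   [374.5 286.8] [368 284  14   7  84]
   [254.6 301.2] [248 299  14   5  54]
   [293.8 304.8] [287 303  14   5  53]
   [332.8 308.5] [327 306  13   5  48]
   [371.7 312.1] [366 310  13   5  57]
top green
   [307.6 223.5] [302 213  12  22 247]
   [373.3 223.6] [367 213  13  22 244]
top red
   [462.  280.9] [460 278   5   7  12]
   [555.4 329.1] [553 327   5   5  12]
top red0
   [512.  299.7] [ 455  252  113   96 8458]
top orange
   [27.3 37.5] [   0    0   51   66 1254]
   [146.3  41.5] [  91    0  110   81 3586]
   [294.2  48.3] [ 241    0  105  100 4717]
   [444.8  66.6] [ 393   18  101  101 4903]
   [591.5  85.3] [ 544   36   96  102 4653]
   [339.8 227.1] [ 263  202  156   48 4078]
```

View pics/topz.png

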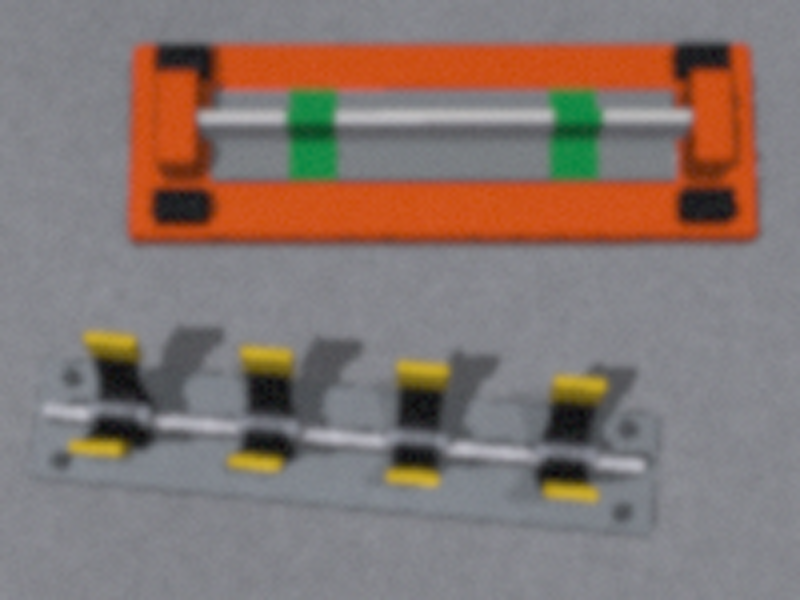

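View pics/scz.png

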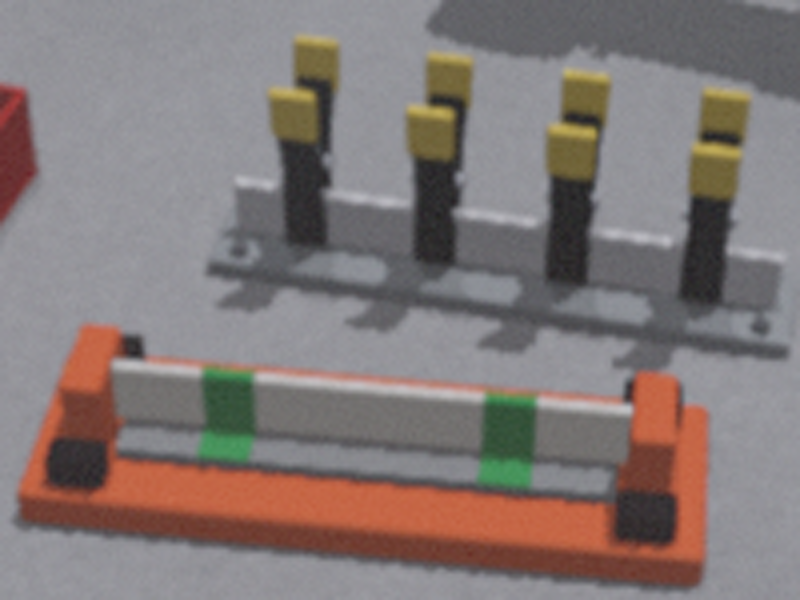

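Run:
```python
import pickle;from h import *
d=pickle.load(open("cam0.pkl","rb"))
np.set_printoptions(precision=4,suppress=True)
T,S=d["top"],d["scene"]
for c in(T,S): print("cam",-c["R"].T@c["t"])
g=cv2.cvtColor(T["image"],cv2.COLOR_RGB2GRAY).astype(float)
def line(cols,pred,hw=4):
    P=[]
    for u in cols:
        v0=pred(u); r=np.arange(int(v0)-hw,int(v0)+hw+2); w=g[r,u]; w=np.clip(w-(w.max()*0.5+np.median(w)*0.5),0,None)
        P.append([u,(w*r).sum()/w.sum()])
    return np.array(P)
# rail (top)
cr=list(range(243,248))+list(range(269,288))+list(range(307,326))+list(range(347,364))+list(range(383,389))
P=line(cr,lambda u:292.3+(u-241)*(306-292.3)/(391-241))
k=np.polyfit(P[:,0],P[:,1],1); r=P[:,1]-np.polyval(k,P[:,0]);print("rail res",r.std(),abs(r).max(),k)
for u in(235,241,391,397):print(u,g[int(round(np.polyval(k,u)))-1:int(round(np.polyval(k,u)))+2,u-3:u+4].max(0))
X=onz(T,[[241,np.polyval(k,241)],[391.,np.polyval(k,391)]],.046);print("rail ends",X,np.linalg.norm(X[1]-X[0]))
dr=(X[0]-X[1])[:2];dr/=np.linalg.norm(dr);print("rail dir",dr,np.arctan2(-dr[0],dr[1]))
# strip
cr=list(range(282,300))+list(range(316,365))+list(range(382,400))
Q=line(cr,lambda u:219.3)
kk=np.polyfit(Q[:,0],Q[:,1],1); r=Q[:,1]-np.polyval(kk,Q[:,0]);print("strip res",r.std(),kk)
X=onz(T,[[280,np.polyval(kk,280)],[402.,np.polyval(kk,402)]],.064);print("strip ends",X,np.linalg.norm(X[1]-X[0]))
ds=(X[0]-X[1])[:2];ds/=np.linalg.norm(ds);print("strip dir",ds,np.arctan2(-ds[0],ds[1]))
# marks in the rows near strip
h=hsv(T);G=mask(T,(45,100,50),(90,255,255))
for a,b in((300,317),(364,382)):
    for r0,r1,z in((212,216,.03),(218,221,.064),(228,235,.03)):
        ys,xs=np.nonzero(G[r0:r1,a:b]); 
        if len(xs): print("mark",r0,z,onz(T,[[xs.mean()+a,(r0+r1-1)/2 if z==.03 else np.polyval(kk,xs.mean()+a)]],z),xs.min()+a,xs.max()+a)
# yellow tri
yt=np.array([[257.5,275.8],[296.4,279.6],[335.2,283.3],[374.5,286.8]]);yb=np.array([[254.6,301.2],[293.8,304.8],[332.8,308.5],[371.7,312.1]])
A=onz(T,yt,.125);B=onz(T,yb,.130);print("grip far",A,"\nnear",B)
sf=np.array([[393.,216.6],[357.8,211.9],[322.8,206.7],[288.5,199]]);sn=np.array([[395.5,202.4],[361.1,198],[327.2,193.3],[293.6,188.6]])
print("tri far",tri(T,yt,S,sf),"\n near",tri(T,yb,S,sn))
# scene marks
print("scene marks top",onz(S,[[271.4,268.6],[342,275]],.064))
```

```text
cam [ 0.3475 -0.0022  1.1061]
cam [1.3715 0.2231 0.7551]
rail res 0.10261061139550037 0.3643999597647394 [  0.0938 269.3902]
235 [134. 133. 132. 136. 137. 138. 138.]
241 [138. 139. 149. 171. 179. 177. 178.]
391 [182. 179. 163. 132. 120. 123. 129.]
397 [129. 133. 138. 137. 140. 136. 140.]
rail ends [[ 0.4727  0.1968  0.046 ]
 [ 0.4847 -0.1113  0.046 ]] 0.3084262406204541
rail dir [-0.0391  0.9992] 0.03911439819250583
strip res 0.09974567769164647 [ -0.0047 220.1213]
strip ends [[ 0.6327  0.1392  0.064 ]
 [ 0.6678 -0.1129  0.064 ]] 0.25455741434678386
strip dir [-0.1378  0.9905] 0.13826905491884212
mark 212 0.03 [[0.6618 0.0858 0.03  ]] 303 313
mark 218 0.064 [[0.6405 0.0835 0.064 ]] 302 312
mark 228 0.03 [[0.623  0.0811 0.03  ]] 302 313
mark 212 0.03 [[ 0.6804 -0.053   0.03  ]] 368 378
mark 218 0.064 [[ 0.6597 -0.055   0.064 ]] 369 379
mark 228 0.03 [[ 0.6417 -0.0581  0.03  ]] 367 379
grip far [[ 0.4983  0.1561  0.125 ]
 [ 0.5009  0.0813  0.125 ]
 [ 0.5036  0.0069  0.125 ]
 [ 0.5069 -0.0682  0.125 ]] 
near [[ 0.449   0.1527  0.13  ]
 [ 0.4521  0.0786  0.13  ]
 [ 0.4549  0.0051  0.13  ]
 [ 0.4579 -0.068   0.13  ]]
tri far [[ 0.4994  0.1586  0.1167  0.0024]
 [ 0.5019  0.0841  0.1162  0.0043]
 [ 0.5043  0.0092  0.1173  0.0046]
 [ 0.5062 -0.0658  0.1249  0.0049]] 
 near [[ 0.4499  0.1562  0.1185  0.0034]
 [ 0.453   0.0816  0.1183  0.0041]
 [ 0.4557  0.0071  0.1191  0.004 ]
 [ 0.4587 -0.0675  0.1205  0.0024]]
scene marks top [[ 0.661  -0.0525  0.064 ]
 [ 0.6427  0.0859  0.064 ]]
```

```bash
cat >> h.py <<'E'
from scipy.spatial.transform import Rotation as Ro
def st():
    from rig import env
    o=env.get_obs();q=o["eef_rot"];R=Ro.from_quat([q[1],q[2],q[3],q[0]]).as_matrix();return o,R
def goto(p,yaw=None):
    "yaw: angle of desired jaw axis direction from world x"
    o,R=st();s=R.T@(np.array(p)-o["eef_pos"])*1000
    print("t",round(o["t"],2),"pos",o["eef_pos"].round(4),"open",round(o["opening"]*1000,1),"F",o["wrist_force"].round(1),"shift mm",s.round(1))
    if yaw is not None:
        y=R[:,1];a=np.arctan2(y[1],y[0]);
        dd=(yaw-a+np.pi/2)%np.pi-np.pi/2
        # turn about tool x (down): sign = sign of R[2,0]
        t=np.degrees(dd)*np.sign(R[2,0]);print("turn deg",round(t,2),"j6",o["joint_pos"][5].round(3), "toolx",R[:,0].round(3),"tooly",y.round(3))
E
python3 - <<'E'
from h import *
import pickle
np.set_printoptions(precision=4,suppress=True)
d=pickle.load(open("cam0.pkl","rb"));T=d["top"]
m=mask(T,(0,180,60),(4,255,255))|mask(T,(172,150,60),(180,255,255))
cs=cv2.findContours(m.astype(np.uint8),0,2)[0];c=max(cs,key=cv2.contourArea);r=cv2.minAreaRect(cv2.convexHull(c));b=cv2.boxPoints(r);print(b)
X=onz(T,cv2.approxPolyDP(cv2.convexHull(c),6,True).reshape(-1,2),.062);print(X,X.mean(0))
goto([.4745,.155,.25],.039)
E
```

```text
[[451.2959 332.3116]
 [463.3413 250.0012]
 [575.6196 266.4322]
 [563.5742 348.7426]]
[[ 0.6026 -0.2459  0.062 ]
 [ 0.6171 -0.2592  0.062 ]
 [ 0.6124 -0.461   0.062 ]
 [ 0.4513 -0.4576  0.062 ]
 [ 0.4485 -0.2433  0.062 ]] [ 0.5464 -0.3334  0.062 ]
t 0.1 pos [0.2339 0.4973 0.2495] open 85.0 F [ 0.1  0.1 -0.4] shift mm [  -0.1  207.3 -363.4]
turn deg 62.56 j6 -0.285 toolx [-0.001 -0.002 -1.   ] tooly [-0.426 -0.905  0.002]
```

drive_tool --commands '[[[0,207,-363,62.5,1],[0,207,-363,62.5,1],[0,207,-363,62.5,1],[0,207,-363,62.5,1],[0,207,-363,62.5,1],[0,207,-363,62.5,1],[0,207,-363,62.5,1],[0,207,-363,62.5,1],[0,207,-363,62.5,1],[0,207,-363,62.5,1],[0,207,-363,62.5,1],[0,207,-363,62.5,1],[0,207,-363,62.5,1]]]' --squeeze 20

```text
t: 1.4
eef_pos: [0.474, 0.1567, 0.2503]
eef_rot: [0.489, -0.51, 0.489, 0.51]
wrist_force: [0.4, 0.2, 0.3]
opening: 0.0856
```

Run:
```python
from h import *
from rig import env
goto([.4743,.155,.117],.039)
for n in("scene","top"):
    c=env.read_camera(n); cv2.imwrite(f"pics/{n}1.png",cv2.resize(c["image"][100:340,200:440,::-1],None,fx=2.5,fy=2.5,interpolation=cv2.INTER_CUBIC))
```

```text
t 1.4 pos [0.474  0.1567 0.2503] open 85.6 F [0.4 0.2 0.3] shift mm [133.3  -0.3  -1.7]
turn deg 0.16 j6 -0.592 toolx [-0.  0. -1.] tooly [-0.999 -0.042  0.   ]
```

View pics/scene1.png

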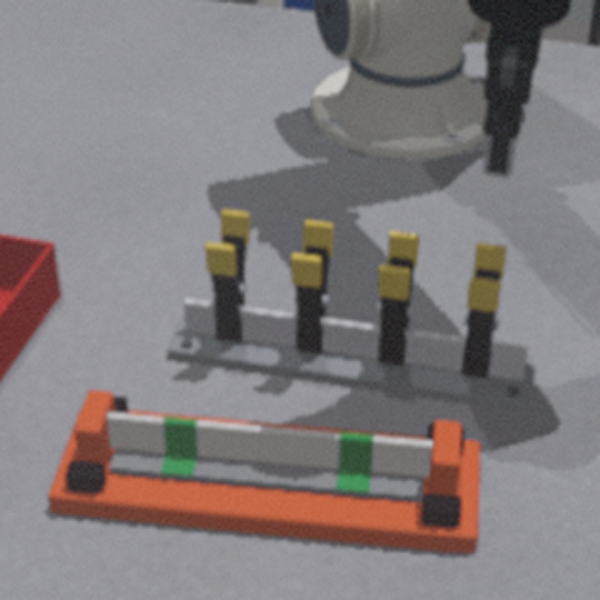

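drive_tool --commands '[[[45,0,-1.5,0,1],[90,0,-1.5,0,1],[120,0,-1.5,0,1],[137,0,-1.5,0,1],[137,0,-1.5,0,1],[137,0,-1.5,0,0.3],[137,0,-1.5,0,0.1],[137,0,-1.5,0,-0.2],[137,0,-1.5,0,-0.2],[137,0,-1.5,0,-0.2],[137,0,-1.5,0,-0.2],[137,0,-1.5,0,-0.2]]]' --squeeze 20

```text
t: 2.7
eef_pos: [0.4762, 0.1551, 0.1168]
eef_rot: [-0.491, 0.511, -0.488, -0.509]
wrist_force: [-3.0, -1.1, 11.9]
opening: 0.0504
```

Run:
```python
from h import *
from rig import env
goto([.4743,.155,.117],.039)
for n in("scene","top"):
    c=env.read_camera(n); cv2.imwrite(f"pics/{n}2.png",cv2.resize(c["image"][160:310,230:430,::-1],None,fx=4,fy=4,interpolation=cv2.INTER_CUBIC))
```

```text
t 2.7 pos [0.4762 0.1551 0.1168] open 50.4 F [-3.  -1.1 11.9] shift mm [-0.2  1.9  0. ]
turn deg 0.12 j6 -0.589 toolx [ 0.005  0.002 -1.   ] tooly [-0.999 -0.041 -0.005]
```

View pics/scene2.png

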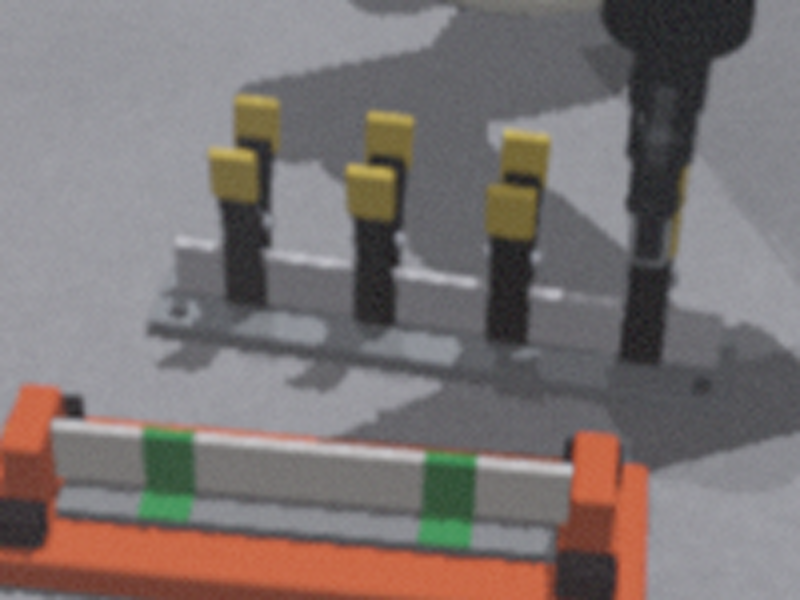

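View pics/top2.png

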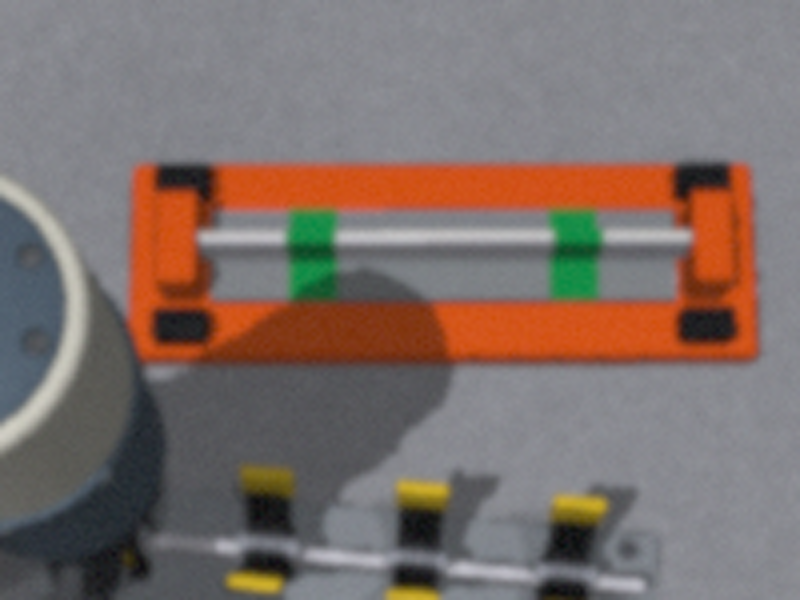

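drive_tool --commands '[[[-3,0,0,0,-0.2],[-3,0,0,0,-0.2],[-3,0,0,0,-0.2],[-3,0,0,0,-0.2]]]' --squeeze 20

```text
t: 3.2
eef_pos: [0.4752, 0.1548, 0.1189]
eef_rot: [-0.491, 0.51, -0.489, -0.51]
wrist_force: [-3.2, 0.6, 8.7]
opening: 0.0442
```

drive_tool --commands '[[[0,0,0,0,-0.2],[0,0,0,0,-0.2],[0,0,0,0,-0.2],[0,0,0,0,-0.2],[0,0,0,0,-0.2],[0,0,0,0,-0.2],[0,0,0,0,-0.2],[0,0,0,0,-0.2]]]' --squeeze 20

```text
t: 4.0
eef_pos: [0.4752, 0.1548, 0.1189]
eef_rot: [-0.491, 0.51, -0.489, -0.51]
wrist_force: [-3.8, -0.1, 7.5]
opening: 0.0444
```

drive_tool --commands '[[[0,0,0,0,-0.12],[0,0,0,0,-0.12],[0,0,0,0,-0.12],[0,0,0,0,-0.12],[0,0,0,0,-0.12],[0,0,0,0,-0.12]]]' --squeeze 50

```text
t: 4.6
eef_pos: [0.4748, 0.1547, 0.1202]
eef_rot: [-0.491, 0.51, -0.489, -0.51]
wrist_force: [-8.8, -0.0, 19.6]
opening: 0.0383
```

Run:
```python
from h import *
from rig import env
goto([.641,.0845,.22],.138)
c=env.read_camera("scene"); cv2.imwrite(f"pics/scene3.png",cv2.resize(c["image"][160:310,230:430,::-1],None,fx=4,fy=4,interpolation=cv2.INTER_CUBIC))
```

```text
t 4.6 pos [0.4748 0.1547 0.1202] open 38.3 F [-8.8 -0.  19.6] shift mm [ -99.4 -163.5  -76.8]
turn deg -5.56 j6 -0.589 toolx [ 0.003  0.001 -1.   ] tooly [-0.999 -0.041 -0.003]
```

View pics/scene3.png

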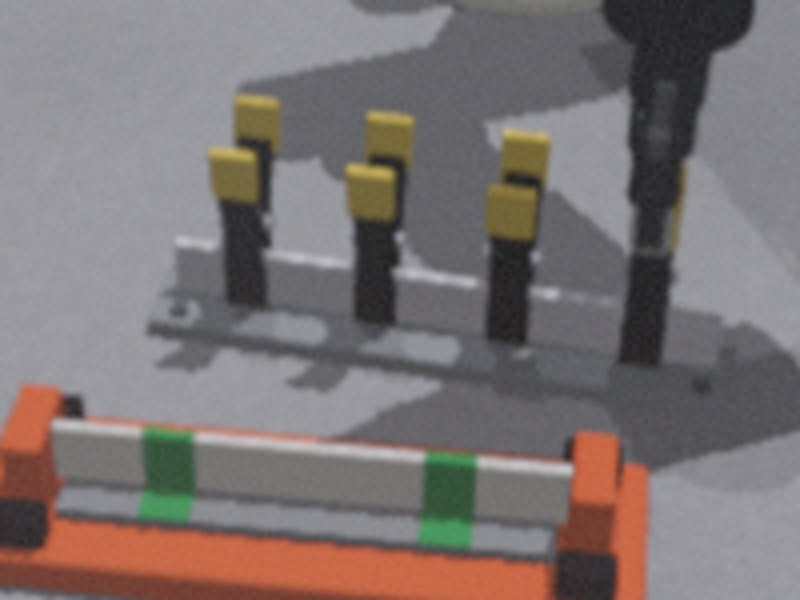

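drive_tool --commands '[[[-15,0,0,0,-0.12],[-35,0,0,0,-0.12],[-65,0,0,0,-0.12],[-100,0,0,0,-0.12],[-100,0,0,0,-0.12],[-100,0,0,0,-0.12]]]'

```text
t: 5.25
eef_pos: [0.475, 0.1548, 0.2179]
eef_rot: [-0.491, 0.51, -0.488, -0.51]
wrist_force: [0.9, 0.5, -0.8]
opening: 0.0379
```

Run:
```python
from h import *
from rig import env
goto([.641,.0845,.22],.138)
c=env.read_camera("scene"); cv2.imwrite(f"pics/scene4.png",cv2.resize(c["image"][130:310,230:430,::-1],None,fx=3.3,fy=3.3,interpolation=cv2.INTER_CUBIC))
```

```text
t 5.25 pos [0.475  0.1548 0.2179] open 37.9 F [ 0.9  0.5 -0.8] shift mm [  -1.8 -163.1  -76.9]
turn deg -5.61 j6 -0.589 toolx [ 0.003  0.003 -1.   ] tooly [-0.999 -0.04  -0.003]
```

View pics/scene4.png

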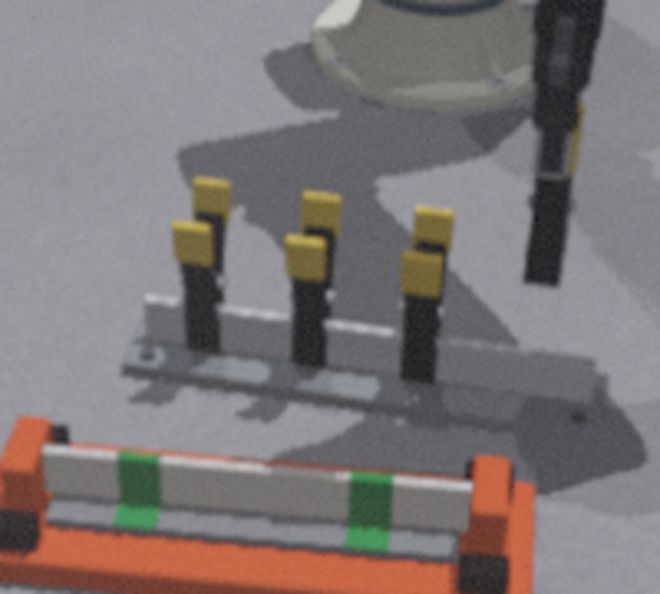

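drive_tool --commands '[[[0,-45,0,0,-0.12],[0,-90,-20,-3,-0.12],[0,-130,-50,-5.6,-0.12],[0,-163,-77,-5.6,-0.12],[0,-163,-77,-5.6,-0.12],[0,-163,-77,-5.6,-0.12],[0,-163,-77,-5.6,-0.12]]]'

```text
t: 6.0
eef_pos: [0.6398, 0.0843, 0.2157]
eef_rot: [0.464, -0.533, 0.465, 0.534]
wrist_force: [-0.3, 0.5, -1.4]
opening: 0.0382
```

Run:
```python
from h import *
from rig import env
goto([.641,.0845,.137],.138)
for n in("scene","top"):
    c=env.read_camera(n); cv2.imwrite(f"pics/{n}5.png",cv2.resize(c["image"][150:330,230:430,::-1],None,fx=3.3,fy=3.3,interpolation=cv2.INTER_CUBIC))
```

```text
t 6.0 pos [0.6398 0.0843 0.2157] open 38.2 F [-0.3  0.5 -1.4] shift mm [78.7 -1.3  0. ]
turn deg 0.02 j6 -0.234 toolx [-0.001 -0.    -1.   ] tooly [-0.99  -0.138  0.001]
```

View pics/scene5.png

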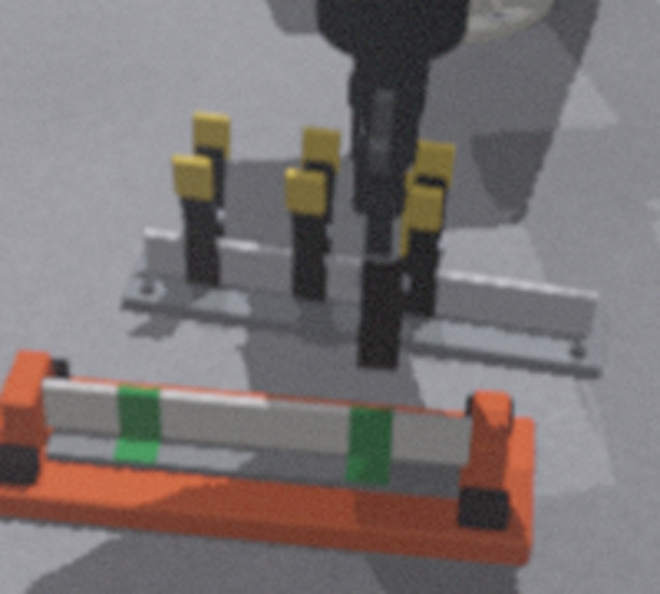

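View pics/top5.png

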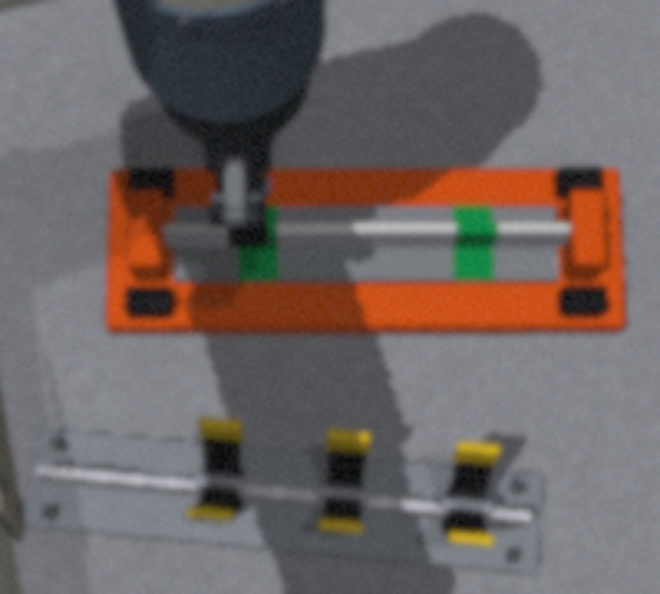

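drive_tool --commands '[[[30,-1.5,0.5,0,-0.12],[50,-1.5,0.5,0,-0.12],[65,-1.5,0.5,0,-0.12],[75,-1.5,0.5,0,-0.12],[79,-1.5,0.5,0,-0.12],[79,-1.5,0.5,0,-0.12],[79,-1.5,0.5,0,-0.12],[79,-1.5,0.5,0,-0.12]]]'

```text
t: 6.9
eef_pos: [0.6421, 0.0848, 0.1385]
eef_rot: [-0.465, 0.534, -0.464, -0.533]
wrist_force: [-1.9, 0.8, 3.4]
opening: 0.038
```

Run:
```python
from h import *
from rig import env
goto([.641,.0845,.137],.138)
for n in("scene",):
    c=env.read_camera(n); cv2.imwrite(f"pics/{n}6.png",cv2.resize(c["image"][200:320,250:410,::-1],None,fx=5,fy=5,interpolation=cv2.INTER_CUBIC))
```

```text
t 6.9 pos [0.6421 0.0848 0.1385] open 38.0 F [-1.9  0.8  3.4] shift mm [ 1.5  1.2 -0.2]
turn deg 0.02 j6 -0.234 toolx [ 0.002  0.    -1.   ] tooly [-0.99  -0.138 -0.002]
```

View pics/scene6.png

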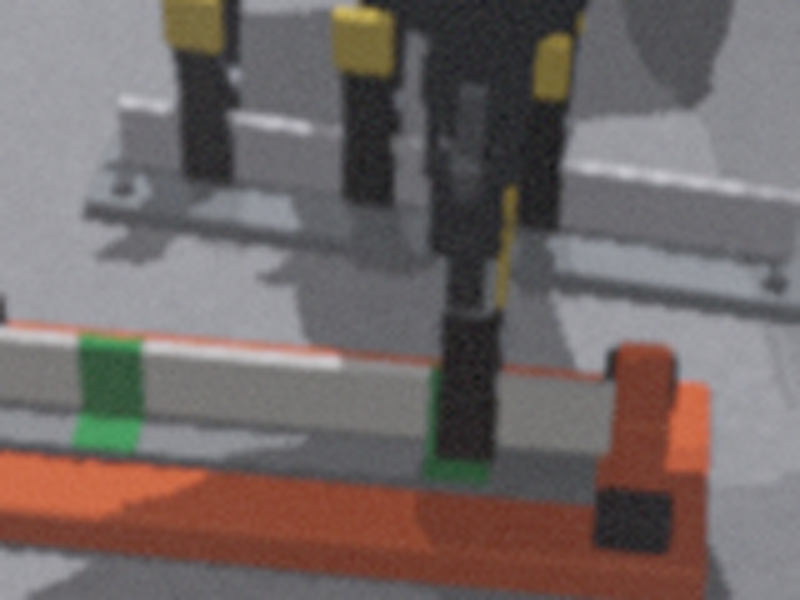

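drive_tool --commands '[[[-2,0.5,-2,0,-0.12],[0,0.5,-2.5,0,-0.12],[1,0.5,-2.5,0,-0.05],[1,0.5,-2.5,0,0.1],[1,0.5,-2.5,0,0.25],[1,0.5,-2.5,0,0.4],[1,0.5,-2.5,0,0.7],[1,0.5,-2.5,0,1],[1,0.5,-2.5,0,1],[1,0.5,-2.5,0,1],[-45,0.5,-2.5,0,1],[-90,0.5,-2.5,0,1],[-115,0.5,-2.5,0,1],[-115,0.5,-2.5,0,1]]]'

```text
t: 8.35
eef_pos: [0.6436, 0.0822, 0.2578]
eef_rot: [-0.467, 0.535, -0.462, -0.531]
wrist_force: [-0.2, -0.8, -0.6]
opening: 0.0851
```

Run:
```python
from h import *
from rig import env
goto([.4772,.0800,.25],.039)
for n in("scene","top"):
    c=env.read_camera(n); cv2.imwrite(f"pics/{n}7.png",cv2.resize(c["image"][180:320,250:430,::-1],None,fx=4.2,fy=4.2,interpolation=cv2.INTER_CUBIC))
```

```text
t 8.35 pos [0.6436 0.0822 0.2578] open 85.1 F [-0.2 -0.8 -0.6] shift mm [  6.3 165.2  20.8]
turn deg 5.67 j6 -0.23 toolx [ 0.01   0.002 -1.   ] tooly [-0.99  -0.138 -0.01 ]
```

View pics/scene7.png

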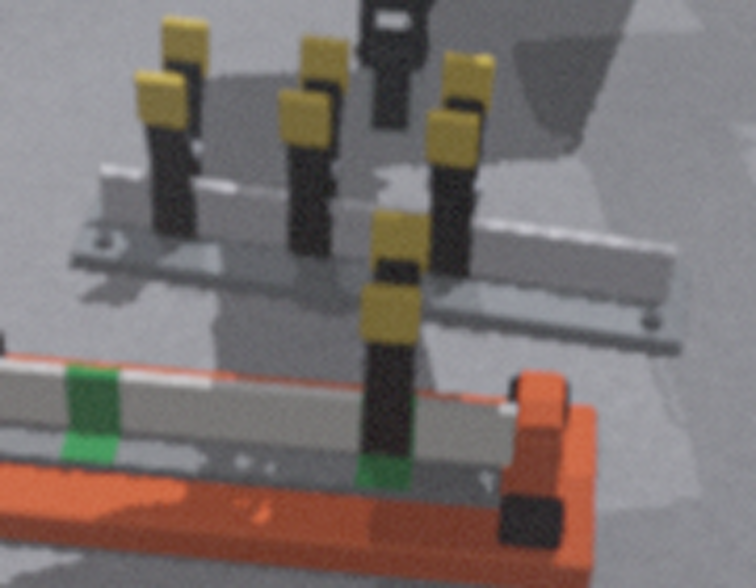

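View pics/top7.png

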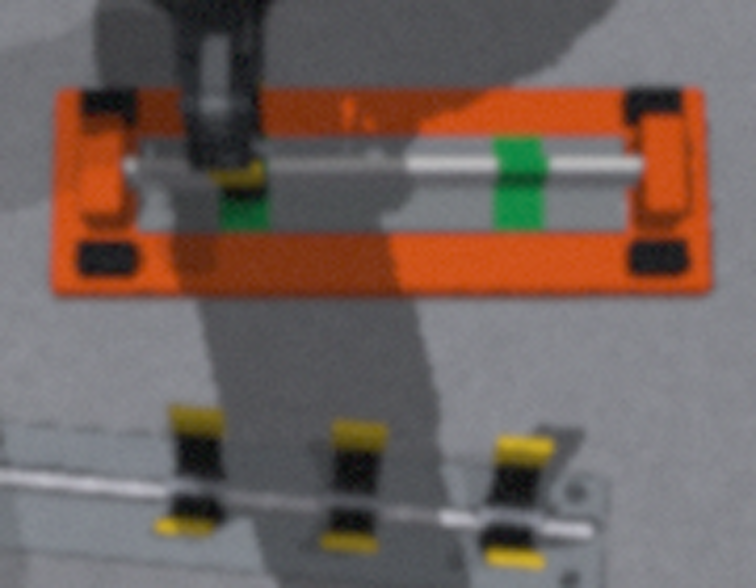

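drive_tool --commands '[[[0,45,10,5.7,1],[0,95,21,5.7,1],[0,140,21,5.7,1],[0,165,21,5.7,1],[0,165,21,5.7,1],[0,165,21,5.7,1],[0,165,21,5.7,1]]]' --squeeze 20

```text
t: 9.15
eef_pos: [0.4757, 0.0802, 0.2514]
eef_rot: [0.49, -0.509, 0.491, 0.51]
wrist_force: [-0.1, -0.7, -0.0]
opening: 0.0854
```

Run:
```python
from h import *
goto([.4772,.0800,.117],.039)
```

```text
t 9.15 pos [0.4757 0.0802 0.2514] open 85.4 F [-0.1 -0.7 -0. ] shift mm [134.4  -1.7  -0.2]
turn deg -0.04 j6 -0.454 toolx [-0.001 -0.001 -1.   ] tooly [-0.999 -0.038  0.001]
```

drive_tool --commands '[[[45,-1.5,0,0,1],[90,-1.5,0,0,1],[120,-1.5,0,0,1],[134,-1.5,0,0,1],[134,-1.5,0,0,1],[134,-1.5,0,0,0.3],[134,-1.5,0,0,0.1],[133,-1.5,0,0,-0.2],[133,-1.5,0,0,-0.2],[132,-1.5,0,0,-0.2],[132,-1.5,0,0,-0.2],[132,-1.5,0,0,-0.2],[132,-1.5,0,0,-0.2],[132,-1.5,0,0,-0.2],[132,-1.5,0,0,-0.2],[132,-1.5,0,0,-0.2],[132,-1.5,0,0,-0.2],[132,-1.5,0,0,-0.2]]]' --squeeze 20

```text
t: 10.95
eef_pos: [0.4792, 0.0806, 0.1245]
eef_rot: [-0.492, 0.511, -0.488, -0.508]
wrist_force: [-3.9, -0.4, 17.3]
opening: 0.0344
```

drive_tool --commands '[[[-15,0,0,0,-0.2],[-45,0,0,0,-0.2],[-90,0,0,0,-0.2],[-135,0,0,0,-0.2],[-135,0,0,0,-0.2],[-135,0,0,0,-0.2]]]' --squeeze 40

```text
t: 11.55
eef_pos: [0.4775, 0.0807, 0.2571]
eef_rot: [-0.492, 0.51, -0.489, -0.509]
wrist_force: [-0.9, 0.4, -0.8]
opening: 0.0343
```

Run:
```python
from h import *
from rig import env
goto([.531,-.40,.25],.039)
c=env.read_camera("scene"); cv2.imwrite(f"pics/scene8.png",c["image"][:,:,::-1])
```

```text
t 11.55 pos [0.4775 0.0807 0.2571] open 34.3 F [-0.9  0.4 -0.8] shift mm [   6.1  -35.  -482.4]
turn deg -0.04 j6 -0.453 toolx [ 0.004  0.002 -1.   ] tooly [-0.999 -0.038 -0.004]
```

View pics/scene8.png

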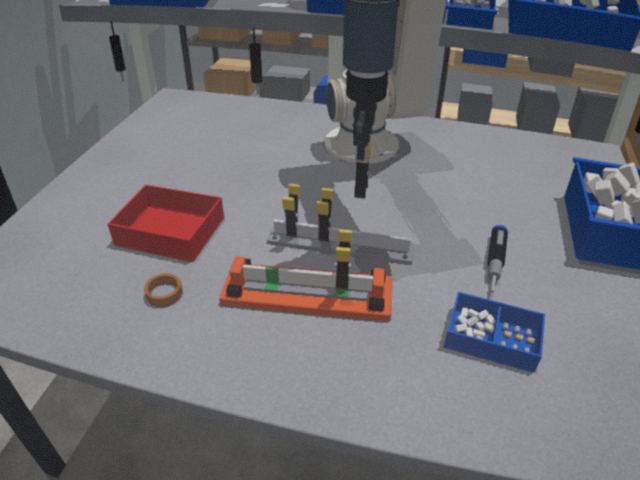

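drive_tool --commands '[[[-20,0,0,0,-0.2],[-20,-10,-48,0,-0.2],[-20,-35,-96,0,-0.2],[-20,-35,-144,0,-0.2],[-20,-35,-192,0,-0.2],[-20,-35,-240,0,-0.2],[-20,-35,-288,0,-0.2],[-20,-35,-336,0,-0.2],[-20,-35,-384,0,-0.2],[-20,-35,-432,0,-0.2],[-20,-35,-482,0,-0.2],[-20,-35,-482,0,-0.2],[-20,-35,-482,0,-0.2],[-20,-35,-482,0,-0.2]]]'

```text
t: 13.0
eef_pos: [0.5304, -0.3994, 0.2745]
eef_rot: [0.49, -0.509, 0.49, 0.51]
wrist_force: [0.4, 0.8, 0.3]
opening: 0.034
```

Run:
```python
from h import *
from rig import env
goto([.531,-.40,.125],.039)
for n in("scene","top"):
    c=env.read_camera(n); cv2.imwrite(f"pics/{n}9.png",c["image"][:,:,::-1])
```

```text
t 13.0 pos [ 0.5304 -0.3994  0.2745] open 34.0 F [0.4 0.8 0.3] shift mm [149.5  -0.8  -0.8]
turn deg -0.01 j6 0.45 toolx [-0.001  0.001 -1.   ] tooly [-0.999 -0.039  0.001]
```

View pics/scene9.png

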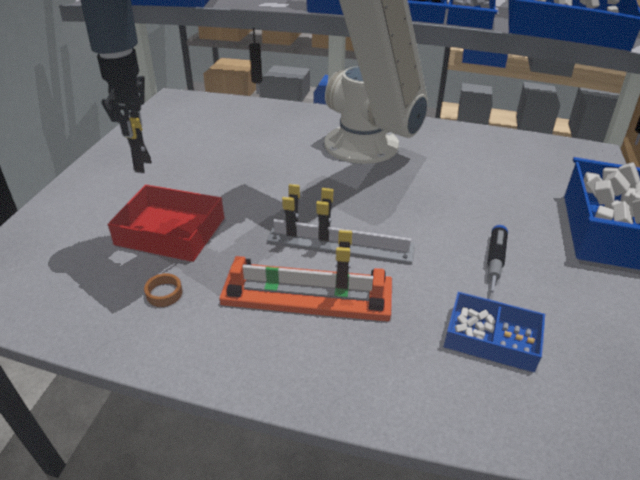

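View pics/top9.png

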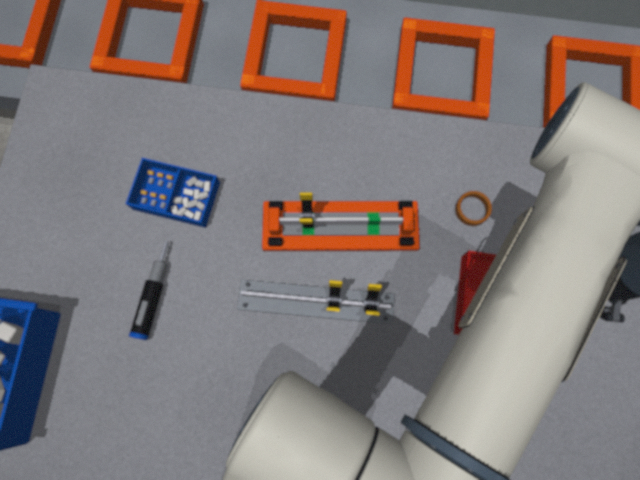

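drive_tool --commands '[[[45,0,0,0,-0.2],[90,0,0,0,-0.2],[130,0,0,0,-0.2],[151,0,0,0,-0.2],[151,0,0,0,-0.2],[151,0,0,0,0],[151,0,0,0,0.3],[151,0,0,0,0.8],[151,0,0,0,1],[151,0,0,0,1],[105,0,0,0,1],[60,0,0,0,1],[15,0,0,0,1],[0,0,0,0,1],[0,0,0,0,1]]]'

```text
t: 14.6
eef_pos: [0.5313, -0.4009, 0.2795]
eef_rot: [-0.491, 0.512, -0.49, -0.507]
wrist_force: [0.2, -0.4, -0.5]
opening: 0.0854
```

Run:
```python
from h import *
from rig import env
goto([.480,.0052,.27],.039)
for n in("scene",):
    c=env.read_camera(n); cv2.imwrite(f"pics/{n}10.png",c["image"][:,:,::-1])
```

```text
t 14.6 pos [ 0.5313 -0.4009  0.2795] open 85.4 F [ 0.2 -0.4 -0.5] shift mm [  7.6  35.8 407.8]
turn deg -0.04 j6 0.45 toolx [ 0.006 -0.004 -1.   ] tooly [-0.999 -0.038 -0.006]
```

View pics/scene10.png

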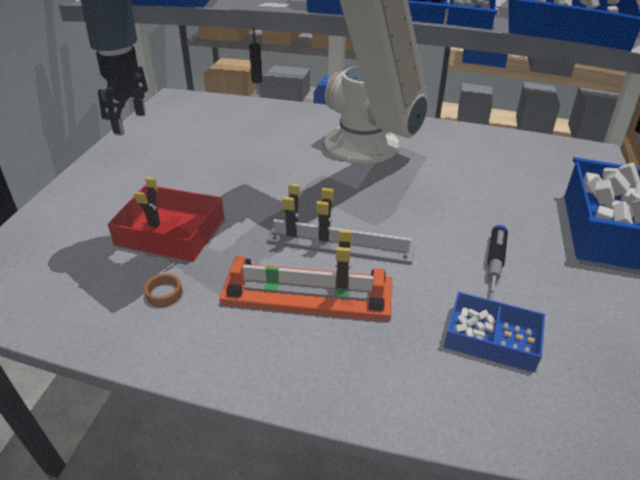

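drive_tool --commands '[[[0,10,48,0,1],[0,20,96,0,1],[0,36,144,0,1],[0,36,192,0,1],[0,36,240,0,1],[0,36,288,0,1],[0,36,336,0,1],[0,36,384,0,1],[0,36,408,0,1],[0,36,408,0,1],[0,36,408,0,1]]]' --squeeze 20

```text
t: 15.75
eef_pos: [0.4782, 0.0065, 0.2742]
eef_rot: [0.489, -0.509, 0.491, 0.51]
wrist_force: [1.0, -0.7, -0.3]
opening: 0.0849
```

Run:
```python
from h import *
goto([.480,.0055,.117],.039)
```

```text
t 15.75 pos [0.4782 0.0065 0.2742] open 84.9 F [ 1.  -0.7 -0.3] shift mm [157.2  -2.1  -1. ]
turn deg 0.05 j6 -0.302 toolx [-0.002 -0.001 -1.   ] tooly [-0.999 -0.04   0.002]
```

drive_tool --commands '[[[45,-1.5,0,0,1],[90,-1.5,0,0,1],[130,-1.5,0,0,1],[157,-1.5,0,0,1],[157,-1.5,0,0,1],[157,-1.5,0,0,0.3],[157,-1.5,0,0,0.1],[156,-1.5,0,0,-0.2],[155,-1.5,0,0,-0.2],[155,-1.5,0,0,-0.2],[155,-1.5,0,0,-0.2],[155,-1.5,0,0,-0.2],[155,-1.5,0,0,-0.2],[155,-1.5,0,0,-0.2],[155,-1.5,0,0,-0.2],[155,-1.5,0,0,-0.2],[155,-1.5,0,0,-0.2],[155,-1.5,0,0,-0.2]]]' --squeeze 20

```text
t: 17.55
eef_pos: [0.483, 0.0062, 0.1252]
eef_rot: [-0.492, 0.512, -0.488, -0.508]
wrist_force: [-3.7, -0.4, 17.6]
opening: 0.0341
```

drive_tool --commands '[[[-15,0,0,0,-0.2],[-45,0,0,0,-0.2],[-90,0,0,0,-0.2],[-135,0,0,0,-0.2],[-155,0,0,0,-0.2],[-155,0,0,0,-0.2],[-155,-20,-48,0,-0.2],[-155,-37,-96,0,-0.2],[-155,-37,-144,0,-0.2],[-155,-37,-192,0,-0.2],[-155,-37,-240,0,-0.2],[-155,-37,-288,0,-0.2],[-155,-37,-304,0,-0.2],[-155,-37,-304,0,-0.2],[-155,-37,-304,0,-0.2]]]' --squeeze 40

```text
t: 19.05
eef_pos: [0.5288, -0.2958, 0.2751]
eef_rot: [0.491, -0.509, 0.49, 0.51]
wrist_force: [1.2, 1.0, -0.6]
opening: 0.0345
```

Run:
```python
from h import *
from rig import env
goto([.531,-.30,.125],.039)
for n in("scene",):
    c=env.read_camera(n); cv2.imwrite(f"pics/{n}11.png",c["image"][:,:,::-1])
```

```text
t 19.05 pos [ 0.5288 -0.2958  0.2751] open 34.5 F [ 1.2  1.  -0.6] shift mm [150.   -2.1  -4.4]
turn deg -0.07 j6 0.291 toolx [-0.     0.001 -1.   ] tooly [-0.999 -0.038  0.   ]
```

View pics/scene11.png

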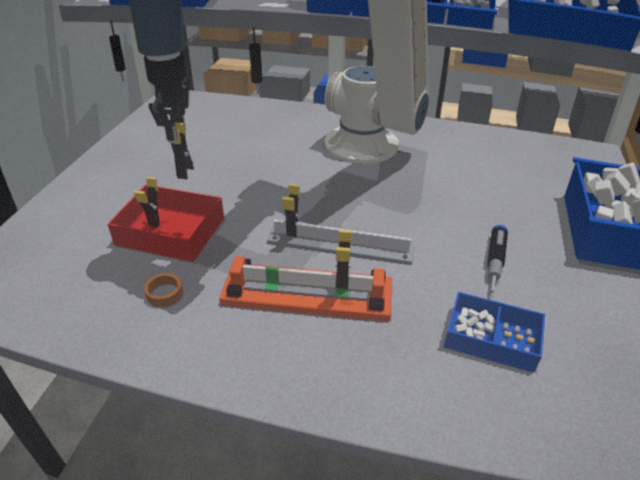

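drive_tool --commands '[[[45,0,-6,0,-0.2],[90,0,-6,0,-0.2],[130,0,-6,0,-0.2],[151,0,-6,0,-0.2],[151,0,-6,0,-0.2],[151,0,-6,0,0],[151,0,-6,0,0.3],[151,0,-6,0,0.8],[151,0,-6,0,1],[151,0,-6,0,1],[105,0,-6,0,1],[60,0,-6,0,1],[15,0,0,0,1],[0,0,0,0,1],[0,0,0,0,1]]]'

```text
t: 20.6
eef_pos: [0.53, -0.2966, 0.2792]
eef_rot: [-0.491, 0.512, -0.489, -0.507]
wrist_force: [-0.7, 0.2, -0.9]
opening: 0.0852
```

Run:
```python
from h import *
from rig import env
goto([.483,-.0690,.27],.039)
for n in("scene","top"):
    c=env.read_camera(n); cv2.imwrite(f"pics/{n}12.png",c["image"][:,:,::-1])
```

```text
t 20.6 pos [ 0.53   -0.2966  0.2792] open 85.2 F [-0.7  0.2 -0.9] shift mm [  8.3  38.3 229.3]
turn deg -0.03 j6 0.291 toolx [ 0.007 -0.003 -1.   ] tooly [-0.999 -0.039 -0.007]
```

View pics/scene12.png

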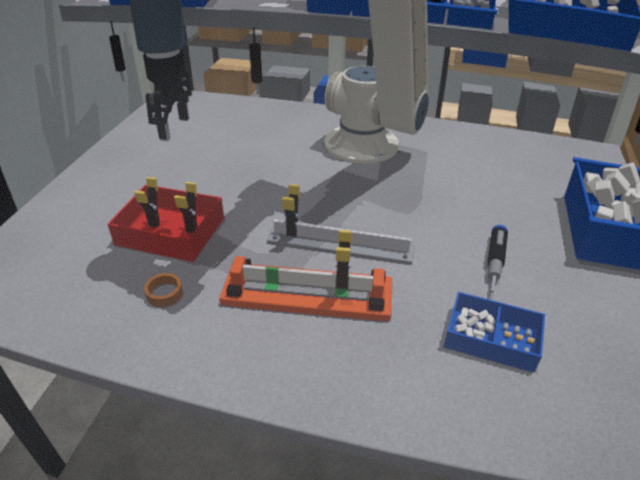

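View pics/top12.png

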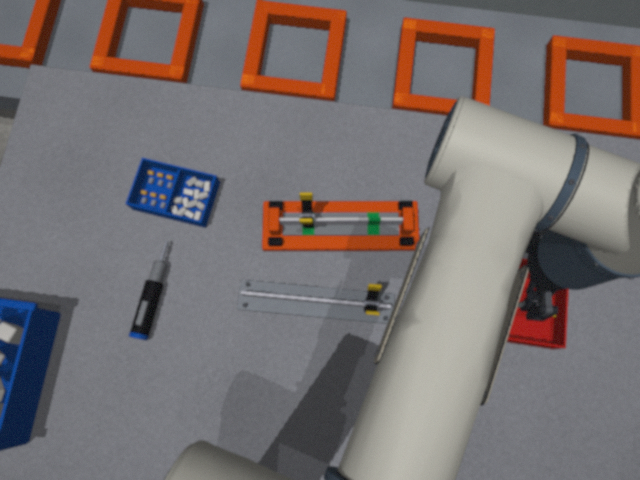

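Both weak clamps stand in the bin. Now the fourth.

drive_tool --commands '[[[0,15,48,0,1],[0,38,96,0,1],[0,38,144,0,1],[0,38,192,0,1],[0,38,229,0,1],[0,38,229,0,1],[0,38,229,0,1],[0,38,229,0,1]]]' --squeeze 20

```text
t: 21.5
eef_pos: [0.4818, -0.0693, 0.2744]
eef_rot: [0.49, -0.509, 0.491, 0.51]
wrist_force: [-0.8, -0.2, -0.2]
opening: 0.0855
```

Run:
```python
from h import *
goto([.483,-.069,.117],.039)
```

```text
t 21.5 pos [ 0.4818 -0.0693  0.2744] open 85.5 F [-0.8 -0.2 -0.2] shift mm [157.4  -1.5   0.3]
turn deg -0.07 j6 -0.142 toolx [-0.002 -0.    -1.   ] tooly [-0.999 -0.038  0.002]
```

drive_tool --commands '[[[45,-0.5,0,0,1],[90,-0.5,0,0,1],[130,-0.5,0,0,1],[157,-0.5,0,0,1],[157,-0.5,0,0,1],[157,-0.5,0,0,0.3],[157,-0.5,0,0,0.1],[156,-0.5,0,0,-0.2],[155,-0.5,0,0,-0.2],[155,-0.5,0,0,-0.2],[155,-0.5,0,0,-0.2],[155,-0.5,0,0,-0.2],[155,-0.5,0,0,-0.2],[155,-0.5,0,0,-0.2],[155,-0.5,0,0,-0.2],[155,-0.5,0,0,-0.2],[155,-0.5,0,0,-0.2],[155,-0.5,0,0,-0.2]]]' --squeeze 20

```text
t: 23.3
eef_pos: [0.4839, -0.0692, 0.1237]
eef_rot: [-0.491, 0.511, -0.489, -0.508]
wrist_force: [-3.0, -1.5, 9.6]
opening: 0.0466
```

drive_tool --commands '[[[0,0,0,0,-0.12],[0,0,0,0,-0.12],[0,0,0,0,-0.12],[0,0,0,0,-0.12],[0,0,0,0,-0.12],[-15,0,0,0,-0.12],[-35,0,0,0,-0.12],[-65,0,0,0,-0.12],[-100,0,0,0,-0.12],[-100,0,0,0,-0.12],[-100,0,0,0,-0.12]]]' --squeeze 50

```text
t: 24.4
eef_pos: [0.4835, -0.0685, 0.2223]
eef_rot: [-0.492, 0.51, -0.489, -0.509]
wrist_force: [-0.6, -0.2, -1.7]
opening: 0.038
```

Run:
```python
from h import *
goto([.661,-.054,.22],.138)
```

```text
t 24.4 pos [ 0.4835 -0.0685  0.2223] open 38.0 F [-0.6 -0.2 -1.7] shift mm [   3.1 -178.     7.7]
turn deg -5.72 j6 -0.143 toolx [ 0.004  0.001 -1.   ] tooly [-0.999 -0.038 -0.005]
```

drive_tool --commands '[[[0,-45,0,0,-0.12],[0,-90,7,-3,-0.12],[0,-135,7,-5.7,-0.12],[0,-177,7,-5.7,-0.12],[0,-177,7,-5.7,-0.12],[0,-177,7,-5.7,-0.12],[0,-177,7,-5.7,-0.12]]]'

```text
t: 25.1
eef_pos: [0.6586, -0.055, 0.2203]
eef_rot: [0.464, -0.533, 0.465, 0.533]
wrist_force: [-0.2, -0.4, -0.5]
opening: 0.0378
```

Run:
```python
from h import *
goto([.661,-.054,.142],.138)
from rig import env
for n in("scene",):
    c=env.read_camera(n); cv2.imwrite(f"pics/{n}13.png",cv2.resize(c["image"][180:320,220:400,::-1],None,fx=4.2,fy=4.2,interpolation=cv2.INTER_CUBIC))
```

```text
t 25.1 pos [ 0.6586 -0.055   0.2203] open 37.8 F [-0.2 -0.4 -0.5] shift mm [78.3 -2.6  0.6]
turn deg -0.01 j6 -0.015 toolx [-0. -0. -1.] tooly [-0.991 -0.137  0.   ]
```

View pics/scene13.png

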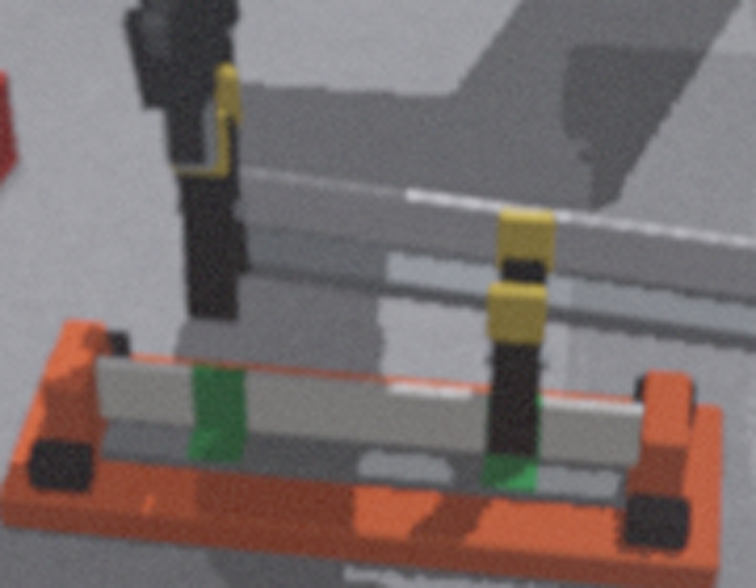

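drive_tool --commands '[[[30,-1.5,-0.5,0,-0.12],[50,-1.5,-0.5,0,-0.12],[65,-1.5,-0.5,0,-0.12],[75,-1.5,-0.5,0,-0.12],[79,-1.5,-0.5,0,-0.12],[79,-1.5,-0.5,0,-0.12],[79,-1.5,-0.5,0,-0.12],[79,-1.5,-0.5,0,-0.12]]]'

```text
t: 25.95
eef_pos: [0.6603, -0.0557, 0.144]
eef_rot: [-0.464, 0.534, -0.464, -0.533]
wrist_force: [-3.9, 0.6, 4.9]
opening: 0.0377
```

Run:
```python
from h import *
from rig import env
goto([.661,-.054,.142],.138)
for n in("scene",):
    c=env.read_camera(n); cv2.imwrite(f"pics/{n}14.png",cv2.resize(c["image"][200:320,220:380,::-1],None,fx=5,fy=5,interpolation=cv2.INTER_CUBIC))
```

```text
t 25.95 pos [ 0.6603 -0.0557  0.144 ] open 37.7 F [-3.9  0.6  4.9] shift mm [ 2.  -0.9  1.6]
turn deg 0.01 j6 -0.014 toolx [ 0.002 -0.001 -1.   ] tooly [-0.99  -0.138 -0.002]
```

View pics/scene14.png

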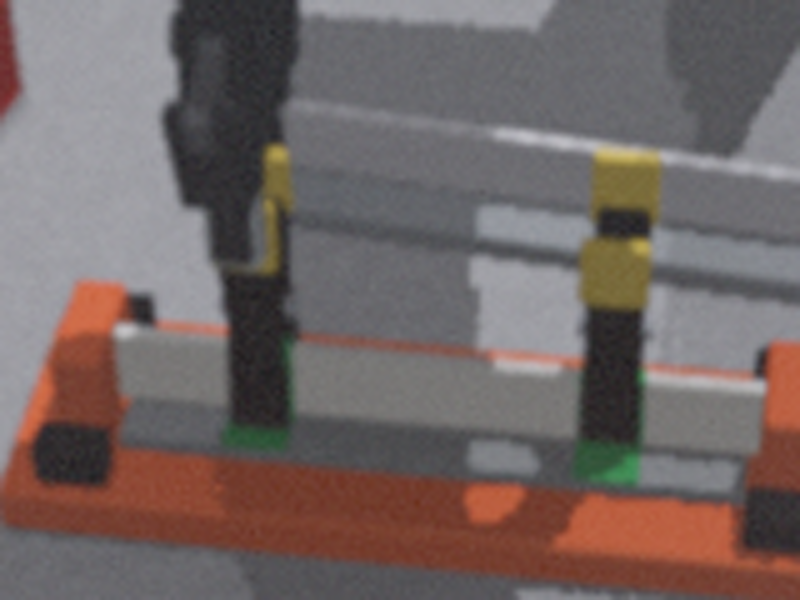

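drive_tool --commands '[[[1,-0.5,0,0,-0.12],[1,-0.5,0,0,-0.05],[1,-0.5,0,0,0.1],[1,-0.5,0,0,0.25],[1,-0.5,0,0,0.4],[1,-0.5,0,0,0.7],[1,-0.5,0,0,1],[1,-0.5,0,0,1],[1,-0.5,0,0,1],[-45,-0.5,0,0,1],[-90,-0.5,0,0,1],[-130,-0.5,0,0,1],[-150,45,0,0,1],[-150,95,0,0,1],[-150,145,0,0,1],[-150,190,0,0,1],[-150,220,0,0,1],[-150,220,0,0,1],[-150,220,0,0,1]]]'

```text
t: 27.9
eef_pos: [0.4428, -0.0854, 0.2921]
eef_rot: [-0.465, 0.534, -0.464, -0.533]
wrist_force: [-0.4, -0.5, -0.9]
opening: 0.0857
```

Run:
```python
from h import *
from rig import env
import pickle
np.set_printoptions(precision=4,suppress=True)
goto([.661,-.054,.142],.138)
d={}
for n in("scene","top"):
    c=env.read_camera(n); d[n]=c
    cv2.imwrite(f"pics/{n}15.png",c["image"][:,:,::-1])
    cv2.imwrite(f"pics/{n}15z.png",cv2.resize(c["image"][170:320,220:420,::-1],None,fx=4,fy=4,interpolation=cv2.INTER_CUBIC))
    for ce,s in blobs(mask(c,(20,120,70),(35,255,255)),10)[0]: print(n,ce.round(1),s, onz(c,[ce],.15 if n=="top" else .133).round(4))
```

```text
t 27.9 pos [ 0.4428 -0.0854  0.2921] open 85.7 F [-0.4 -0.5 -0.9] shift mm [ 150.6 -220.1    1.1]
turn deg -0.0 j6 -0.021 toolx [ 0.002  0.    -1.   ] tooly [-0.991 -0.137 -0.002]
scene [151.5 182.5] [147 178  10  13  68] [[ 0.5329 -0.3753  0.133 ]]
scene [190.4 187.8] [186 183  10  13  73] [[ 0.5307 -0.2798  0.133 ]]
scene [141.1 196.3] [135 191  13  12  92] [[ 0.588  -0.3704  0.133 ]]
scene [180.4 202.1] [174 196  13  13 121] [[ 0.5863 -0.2765  0.133 ]]
scene [273. 230.] [267 225  12  13 122] [[ 0.6259 -0.0575  0.133 ]]
scene [344.7 235.8] [339 231  12  13 110] [[0.607  0.0807 0.133 ]]
scene [268.2 247.8] [262 241  13  15 163] [[ 0.679  -0.0491  0.133 ]]
scene [342.6 253.5] [337 247  13  14 163] [[0.6588 0.088  0.133 ]]
top [305.6 195.8] [300 192  12   9  86] [[0.6614 0.0856 0.15  ]]
top [376.7 196. ] [371 192  13   9  89] [[ 0.6793 -0.0507  0.15  ]]
top [306.1 220.5] [300 218  13   6  73] [[0.6125 0.0776 0.15  ]]
top [376.9 220.4] [371 218  14   6  76] [[ 0.6307 -0.0566  0.15  ]]
top [546.  285.2] [537 282  19   7 100] [[ 0.5481 -0.3827  0.15  ]]
top [494.7 307.2] [488 305  15   5  56] [[ 0.4945 -0.2903  0.15  ]]
top [547.3 313.4] [538 311  18   6  64] [[ 0.4958 -0.387   0.15  ]]
```

View pics/scene15.png

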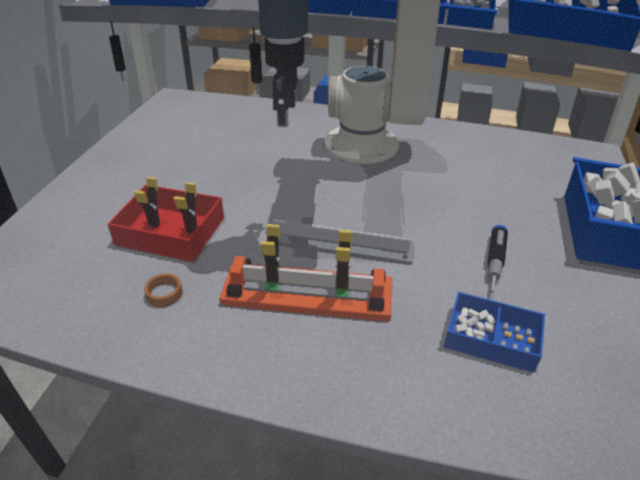

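View pics/scene15z.png

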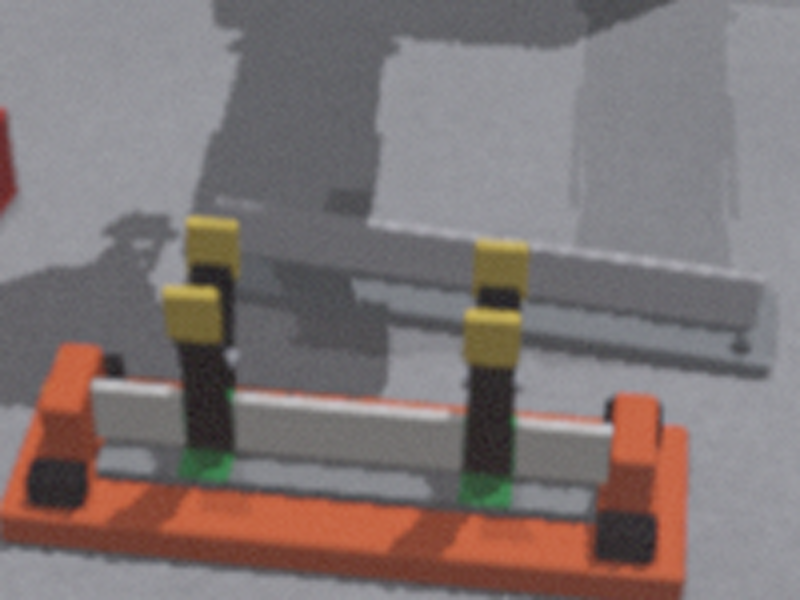

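View pics/top15.png

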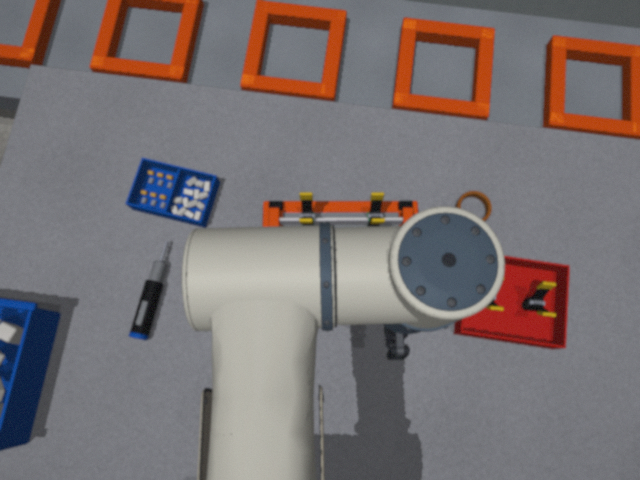

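Run:
```python
from h import *
import pickle
d=pickle.load(open("cam0.pkl","rb"));T,S=d["top"],d["scene"]
np.set_printoptions(precision=4,suppress=True)
X=tri(T,[[305.6,195.8],[306.1,220.5],[376.7,196],[376.9,220.4]],S,[[342.6,253.5],[344.7,235.8],[268.2,247.8],[273,230]])
print(X)
for a,m in((X[:2],[.6405,.0835]),(X[2:],[.6597,-.055])):
    v=a[:,:2].mean(0)-m; print("across",v@[.9905,.1378],"along",v@[-.1378,.9905])
o,_=st();print(o["t"],o["qvel"].round(3),o["wrist_force"].round(1))
```

```text
[[ 0.6651  0.088   0.1382  0.0025]
 [ 0.6151  0.0803  0.1392  0.0037]
 [ 0.6834 -0.0495  0.1367  0.004 ]
 [ 0.6335 -0.056   0.1393  0.0026]]
across -0.00032057223051173994 along 0.0006735592718145221
across -0.0009528808253386439 along 0.002425488843617358
28.0 [ 0.002  0.02   0.005 -0.001 -0.002 -0.002] [0.5 0.1 0.6]
```

```bash
python3 -c "
from rig import env
print(env.job_done())"
```

```text
the job is handed in; nothing more can be done
None
```

I put the two firm clamps on the green marks and the two weak ones in the red bin, and handed the job in at about 28 s. No verdict was reported.

- **Sorting:** I squeezed each clamp at 20 N, with the fingers commanded to about 34 mm. The two at the ends of the rail stopped at 44.4 and 46.6 mm, so they are firm. The two middle ones closed fully to 34 mm, so they are weak. The gap between the two groups was clear.
- **Firm clamps:** In the last pictures both stand upright on their marks. From two views, their middles are within about 1 mm across the strip and 2.5 mm along it. The jaw tips measure 0 to 3 mm above the bed, and I felt 3 to 5 N of bed contact before letting go. The top view read alone puts them 3 to 4 mm off across the strip, which is still inside the 8 mm limit.
- **Weak clamps:** Both stand well inside the bin. Each was let go just above the floor, which puts the middles at about 63 mm by calculation; I did not measure that height.
- **Other items:** The screwdriver, parts tray and tape look unmoved, and the gripper was clear of everything at the end.
- **Not checked:** I could not measure the contact force on the strip. I rely on the spring figures given for firm clamps.

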